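Turn a carton label-up for the scan stop

TASK

The filled carton standing free on the picking bench lies on its shipping label. Tip it over its bottom edges, one quarter turn at a time and letting it rest on its side in between, until the label is on top; it must stay at the bench, never raised more than about 2 cm clear of it. Then slide it square and flush against the steel stop bar, centred in front of the scanner, let go, and leave the other things on the bench where they are.

Things in the scene. Friction and masses are not known exactly. Their poses are not given: they have to be found in the camera images.
- carton: The filled brown carton to turn, rigid, 0.35 to 0.7 kg, weight in the middle; the medium one of three brown cartons, about 0.2 m to one side of the robot's centre line. 62 mm along its x axis, 100 mm along y, 80 mm along z; origin at its centre. At the start its z axis is up (centre 40 mm above the bench) and its x axis points away from the robot to within 35 degrees.
- carton_label (a point): Centre of the white shipping label with black bars, which covers most of the carton's 62 x 100 mm face on its -z side, 40 mm from its centre. At the start that face is underneath, out of sight; a strip of packing tape runs along the opposite face.
- stop: The scan stop, fixed on the bench, on the other side of the centre line: a steel bar 220 mm long (along y), 12 mm thick, 25 mm high, and 39 mm behind it a white scanner box 90 mm wide, 75 mm high (a 6 mm high foot plate between). Origin on the bench at the middle of the scan spot, 50 mm in front of the bar's near face; x points away from the robot's side, square to the bar, z up.
- stop_face (a point): Middle of the bar's near face, 12 mm above the bench; in the stop's frame at x = +50, y = 0. The carton's upright face must lie flush on this face, centred here. Two painted white lines on the bench flank the spot. The two other brown cartons, one 45 mm high near the robot base and one 150 mm tall at the far edge, are stuck down.
- tape_roll: Bystander: roll of packing tape lying flat, 100 mm across, 48 mm high, loose, beyond the middle of the bench. Origin at the centre of its underside.
- mug: Bystander: white mug, 80 mm across, 90 mm high, handle on its +y side, loose, near the robot on the right. Origin at the centre of its underside.
- scan_gun: Bystander: grey and black hand scanner lying on the bench, 190 mm long (x), 60 mm wide, 38 mm high, loose, near the robot on the left. Origin on the bench under its middle.
Things that resemble listed ones, but are neither listed nor needed, are in the scene too. What is shaped like the carton but blue is not meant.

How it is judged:
By the outcome, as a careful person would: the job done as asked, in the order asked, and still so for the second after the job is handed in, with the robot touching nothing.
It also fails if it takes over 61 s, if anything falls off the work surface, if the arm or the gripper's body presses on something with over 40 N, if the wrist force passes 120 N, or if a joint passes its speed limit or range.

ROBOT

A 6-joint arm with a two-finger parallel gripper is mounted at the origin on the work surface. World frame = base frame: x ahead of the robot, y to its left, z up, the work surface at z = 0. Lengths are in m, angles in degrees, forces in N, time in s.
With the tool pointing down it reaches from about 0.4 to 0.825 m from the base axis. Payload 7 kg.
Tool frame: the origin (TCP) lies between the finger pads; the fingertips stand 11 mm ahead of it and the grasp point (between the pads) lies 8 mm behind it; z points along the fingers, y is the direction in which the jaws open and shut (so a half turn about z gives the same grasp; the last joint's range is limited). The gripper opens to 88 mm and grips with 3 to 60 N. Pads are 19 mm wide; open, the fingers measure 130 mm over their backs; the gripper's body (78 mm by 193 mm) begins 47 mm behind the grasp point.
Start: joints at [-60.212, 20.546, 0.682, 0, -70.136, -16.507], TCP at [0.155, -0.657, 0.204] pointing down, gripper open.
Joint ranges: [-176.03, 176.03], [-82.01, 121.73], [-58.28, 71.71], [-173.87, 95.51], [-174.79, -0.11], [-173.66, 173.66]. Speed limits (degrees/s): [136.94, 136.94, 172.46, 180, 180, 180].

INTERFACE

Orientations are given as [roll, pitch, yaw] about the fixed x, y, z axes, in that order (R = Rz(yaw) Ry(pitch) Rx(roll)).
In Python, from plant import r gives the robot as it stands.
- The arm moves only by the shell command python3 -m inch 'ROWS' [OPENING] [FORCE]. ROWS is JSON, a list of rows, each an object of numbers: "x", "y", "z": the shift along the tool's x, y, z as a fraction of full scale; "yaw": the turn about the tool's z as a fraction of full scale. In form: [{"x": .., "y": .., "z": .., "yaw": ..}, ...]. A call has 1 to 5 rows; each row shifts and turns the pose as measured when the row begins, along the tool's axes as they then stand; what a row does not reach is not made up. Full scale, the value 1, is 0.025 m for a shift and 4 degrees for a turn. A row lasts 1/12 s, in which the tool goes at most 41.7 mm and 7.16 degrees, less where a joint would pass 70% of its speed; a pose out of reach is approached as far as the arm can. A call with a number of a shift or a turn outside -1 to 1 is refused whole. A call with a gripper value outside its range is refused whole. OPENING is the opening, from -1 (shut) to 1 (fully open), set as the call begins (- or left out, the last holds). The fingers move at their own pace and stop on an object; FORCE is the grip in N (left out, the last holds). Time passes only in rows, so rows that do not move let the fingers close. It gives the time, the measured TCP pose, the force and the opening at its end, in the units of the state.
- r.get_state(): the state, without advancing time (a new reading comes with each control period).
- r.capture(name): name is "side" or "top" or "wrist"; returns (picture, depth): 400x640x3 uint8, red, green, blue; 400x640 float32, m along the optical axis (not along the pixel's ray), 0 where there is no reading.
- r.camera_info(name): a dict with "mtx" (3x3 intrinsics, pixels), "pose" (4x4, takes a point from camera to world coordinates). Camera axes: x right, y down, z forward; pixel columns grow to the right and rows downward; lengths in m; the calibration is good to about 2 mm. A picture is of the moment at which its call begins: read the wrist's pose just before it. camera_info takes no time and is no camera call; for the wrist camera it gives the pose at the moment of the call.
- r.close_job(): hands the job in, once; it reports no verdict.
The state is a dict: "time_s": time; "joints": joint angles; "qd": joint speeds; "joint_torque": joint torques, N m; "tcp_pos": TCP position; "eef_rot": TCP orientation; "contact_force": force on the tool from outside, world axes, zero at the start; "moment": the same for the moment, N m; "gripper_width": finger opening in m.
Only numpy, scipy, OpenCV 4.12 (cv2) and the standard library are available. Lean on these libraries where they do the work, as an engineer would, in place of code of your own. Each camera call takes 0.05 s, during which the arm holds its last target. There are 200 camera calls.

## Working session

There is one attempt and no reset: what is moved stays moved. The work goes in short steps, Python scripts to look and compute and a shell command to move; the robot and the scene stay as the last step left them, time stands still between calls to the robot, and variables do not carry over. Pictures are saved under pics/ and viewed, about 8 in all and at most 12, crops included, and the job is handed in when it is done.

```bash
ls; mkdir -p pics; python3 - <<'E'
from plant import r
import cv2,numpy as np
print(r.get_state())
for n in("top","side"):
    p,d=r.capture(n); cv2.imwrite(f"pics/{n}0.png",p[:,:,::-1]); np.savez(f"/tmp/{n}0.npz",p=p,d=d); i=r.camera_info(n);print(n,np.round(i["mtx"],1).tolist(),np.round(i["pose"],3).tolist())
E
```

```text
pics
{'time_s': 0.0, 'joints': array([-6.02097796e+01,  2.05904281e+01,  6.36017995e-01, -2.08711493e-02,
       -7.01349321e+01, -1.65073825e+01]), 'qd': array([-0.08749439,  0.03419518,  0.09842896,  0.12894281,  0.00137616,
       -0.06503356]), 'joint_torque': array([-1.07249463e-03, -5.82711911e+01,  2.93049181e+01,  6.99705362e+00,
        6.82194936e-03, -1.50198166e-04]), 'tcp_pos': array([ 0.15495915, -0.65645553,  0.20304876]), 'eef_rot': array([ 1.79908765e+02, -6.57637489e-03, -1.66724264e+02]), 'contact_force': array([-1.00379246,  0.29571519,  0.66100826]), 'moment': array([-0.02837921,  0.06043935,  0.0056664 ]), 'gripper_width': 0.08779885246320057}
top [[387.6, 0.0, 311.2], [0.0, 387.6, 200.6], [0.0, 0.0, 1.0]] [[0.016, -0.996, 0.084, 0.411], [-1.0, -0.017, -0.006, 0.026], [0.007, -0.084, -0.996, 1.085], [0.0, 0.0, 0.0, 1.0]]
side [[391.4, 0.0, 319.0], [0.0, 391.4, 199.2], [0.0, 0.0, 1.0]] [[-0.996, -0.027, 0.082, 0.41], [-0.083, 0.562, -0.823, 0.922], [-0.024, -0.827, -0.562, 0.66], [0.0, 0.0, 0.0, 1.0]]
```

View pics/top0.png

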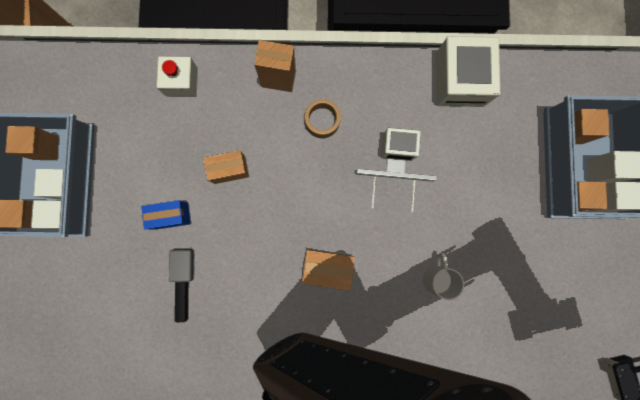

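View pics/side0.png

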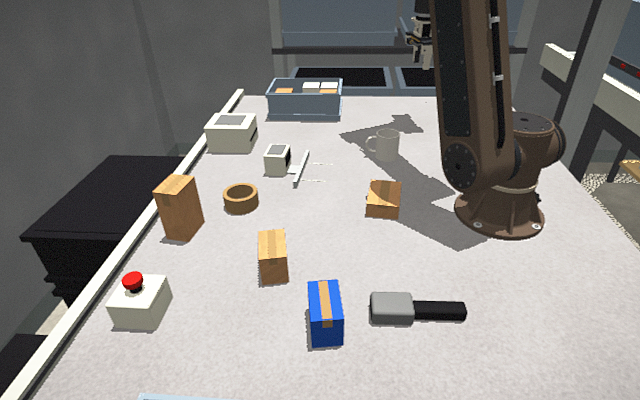

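The top view shows the brown cartons at (225,166) free and medium, (329,269) low near the base, and (275,63) tall at the far edge. There are small ones inside the bins, and a blue one at (164,215). The carton meant is (225,166): medium brown, free on the bench, left of the centre line. The stop is the bar at (395,175), with painted lines at x≈374 and 414. I'll confirm with a crop and measure.

```bash
cat >h.py <<'E'
import cv2,numpy as np
from plant import r
def world(d,i):
    K=i["mtx"];v,u=np.mgrid[:d.shape[0],:d.shape[1]]
    c=np.stack([(u-K[0,2])*d/K[0,0],(v-K[1,2])*d/K[1,1],d],-1)
    w=c@i["pose"][:3,:3].T+i["pose"][:3,3]; w[d==0]=np.nan; return w
def ray(uv,z,i):
    q=np.linalg.inv(i["mtx"])@np.c_[np.atleast_2d(uv),np.ones(len(np.atleast_2d(uv)))].T
    g=(i["pose"][:3,:3]@q).T; o=i["pose"][:3,3]; return o+g*((z-o[2])/g[:,2:3])
def rect(m,z,i):
    "world rectangle of mask m on plane z"
    c=max(cv2.findContours(m.astype(np.uint8),0,cv2.CHAIN_APPROX_NONE)[0],key=cv2.contourArea)[:,0]
    w=ray(c.astype(float),z,i)[:,:2]; return cv2.minAreaRect((w*1000).astype(np.float32))
E
python3 - <<'E'
from h import *
for n,box in(("top",(190,140,70,60)),("side",(240,215,70,80))):
    f=np.load(f"/tmp/{n}0.npz");p,d=f["p"],f["d"];i=r.camera_info(n);w=world(d,i)
    hsv=cv2.cvtColor(p,cv2.COLOR_RGB2HSV);x,y,a,b=box
    br=(hsv[...,0]<25)&(hsv[...,1]>80)
    m=np.zeros(d.shape,bool);m[y:y+b,x:x+a]=1
    t=m&br&(abs(w[...,2]-.08)<.006); print(n,t.sum(),np.nanmedian(w[t],0),rect(t,.08,i))
    if n=="top":
        A=cv2.resize(p[135:205,180:260],None,fx=5,fy=5)
        B=cv2.resize(p[110:220,340:450],None,fx=4,fy=4); 
        h=max(A.shape[0],B.shape[0]);A,B=[cv2.copyMakeBorder(q,0,h-q.shape[0],0,0,0) for q in(A,B)]
        cv2.imwrite("pics/crop1.png",np.hstack([A,B])[:,:,::-1])
        for nm,(x,y,a,b,z) in dict(tape=(295,90,55,55,.048),low=(295,240,65,60,.045),mug=(420,245,55,60,.09),scanner=(380,120,45,40,.075),bar=(350,165,90,18,.025)).items():
            m=np.zeros(d.shape,bool);m[y:y+b,x:x+a]=1
            t=m&(abs(w[...,2]-z)<.008); print(nm,t.sum(),rect(t,z,i) if t.any() else w[y+b//2,x+a//2])
        g=p.min(2).astype(int); L=(g>190)&(abs(w[...,2])<.012)
        for x0 in(366,404):
            m=np.zeros(d.shape,bool);m[178:215,x0:x0+18]=1;v,u=np.nonzero(m&L)
            q=ray(np.c_[u,v].astype(float),0,i)[:,:2]; print("line",len(u),q.mean(0),cv2.fitLine((q*1000).astype(np.float32),2,0,.01,.01).ravel(), q.min(0),q.max(0))
E
```

```text
top 904 [0.58508827 0.25039026 0.0806587 ] ((585.2880859375, 250.34307861328125), (63.0469970703125, 100.74048614501953), 12.457716941833496)
tape 471 ((729.626708984375, -7.211376190185547), (97.91880798339844, 95.89962005615234), 1.0096200704574585)
low 1682 ((314.6789245605469, -29.015884399414062), (130.2880401611328, 90.28258514404297), 82.80168151855469)
mug 219 ((289.87188720703125, -329.795166015625), (81.05015563964844, 77.88737487792969), 45.420066833496094)
scanner 911 ((655.072265625, -219.62176513671875), (90.66136169433594, 74.42893981933594), 85.57147216796875)
bar 378 ((576.5223388671875, -214.72256469726562), (219.98947143554688, 13.579604148864746), 85.67367553710938)<stdin>:19: RuntimeWarning: Mean of empty slice.
  ret = um.true_divide(
Traceback (most recent call last):
cv2.error: OpenCV(4.12.0) /io/opencv/modules/imgproc/src/linefit.cpp:50: error: (-215:Assertion failed) count > 0 in function 'fitLine2D_wods'
```

View pics/crop1.png

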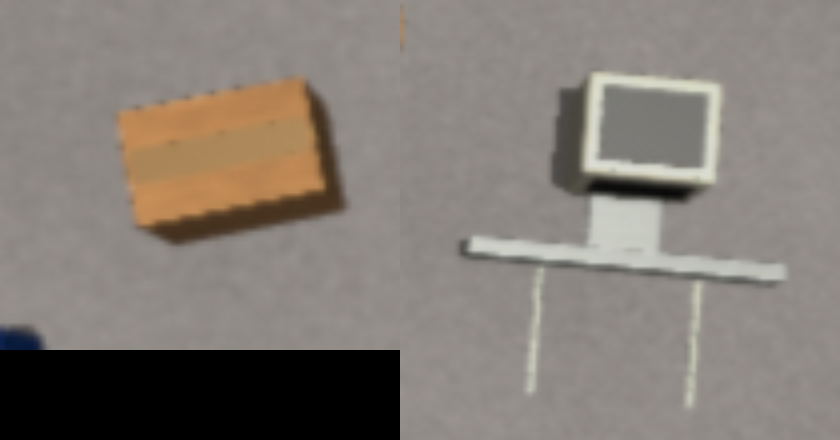

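The crop shows the free brown carton with its tape strip, about 63x101 mm, at (0.585, 0.250) with its x axis at +12.5°. The bar is at (0.5765, -0.2147) and the stop's x axis is at about -4.3°, with white lines in front of it. 

My plan is to grip the ±x faces near the +y top and swing the carton about its -y bottom edge, twice. Then I'll yaw it +73° and slide its 62 mm end face flush to the bar.

```bash
cat >>h.py <<'E'
def need(x,y,z,yaw):
    "shift to grasp-point target (world) in tool-axis full-scale units"
    from scipy.spatial.transform import Rotation as Q
    s=r.get_state(); R=Q.from_euler("xyz",s["eef_rot"],degrees=True); g=s["tcp_pos"]-.008*R.as_matrix()[:,2]
    print("t %.2f grasp %s rot %s w %.4f F %s M %s"%(s["time_s"],np.round(g,4),np.round(s["eef_rot"],1),s["gripper_width"],np.round(s["contact_force"],1),np.round(s["moment"],2)))
    dy=(yaw-s["eef_rot"][2]+180)%360-180
    print("need tool xyz",np.round(R.inv().apply(np.array([x,y,z])-g)/.025,2),"yaw",round(-dy/4,2))
if __name__=="__main__":
    import sys; need(*map(float,sys.argv[1:]))
E
python3 -m inch '[{"x":-0.8,"y":0.3,"yaw":-1},{"x":-0.8,"y":0.3,"yaw":-1},{"x":-0.8,"y":0.2,"yaw":-1},{"x":-0.8,"y":0.2,"yaw":-1},{"x":-0.8,"y":0.1,"yaw":-1}]' 1 15
python3 -m inch '[{"x":-0.8,"y":0,"yaw":-1},{"x":-0.8,"y":0,"yaw":-1},{"x":-0.8,"y":0,"yaw":-1},{"x":-0.8,"y":-0.1,"yaw":-1},{"x":-0.8,"y":-0.1,"yaw":-1}]'
python3 -m inch '[{"x":-0.8,"y":-0.2,"yaw":-1},{"x":-0.8,"y":-0.2,"yaw":-1},{"x":-0.8,"y":-0.3,"yaw":-1},{"x":-0.8,"y":-0.3,"yaw":-1},{"x":-0.7,"y":-0.4,"yaw":-1}]'
python3 -m inch '[{"x":-0.7,"y":-0.4,"yaw":-1},{"x":-0.7,"y":-0.4,"yaw":-1},{"x":-0.7,"y":-0.5,"yaw":-1},{"x":-0.7,"y":-0.5,"yaw":-1},{"x":-0.7,"y":-0.6,"yaw":-1}]'
python3 h.py 0.585 0.25 0.2 -77.5
```

```text
t 0.10 grasp [ 0.1549 -0.6565  0.2111] rot [ 179.9   -0.  -166.7] w 0.0874 F [ 0.3 -0.6 -0.9] M [0.01 0.03 0.03]
need tool xyz [-25.07  31.34   0.49] yaw -22.31validation failed for argument at $[0]...
validation failed for argument at $[0]...
validation failed for argument at $[0]...
validation failed for argument at $[0]...
```

```bash
python3 -m inch '[{"x":-0.8,"y":0.3,"z":0,"yaw":-1},{"x":-0.8,"y":0.3,"z":0,"yaw":-1},{"x":-0.8,"y":0.2,"z":0,"yaw":-1},{"x":-0.8,"y":0.2,"z":0,"yaw":-1},{"x":-0.8,"y":0.1,"z":0,"yaw":-1}]' 1 15
python3 -m inch '[{"x":-0.8,"y":0,"z":0,"yaw":-1},{"x":-0.8,"y":0,"z":0,"yaw":-1},{"x":-0.8,"y":0,"z":0,"yaw":-1},{"x":-0.8,"y":-0.1,"z":0,"yaw":-1},{"x":-0.8,"y":-0.1,"z":0,"yaw":-1}]'
python3 h.py 0.585 0.25 0.2 -77.5
```

```text
time_s: 0.52
tcp_pos: [0.237, -0.5928, 0.1994]
eef_rot: [179.6, 0.0, -146.4]
contact_force: [-0.5, -0.2, 0.4]
gripper_width: 0.0876
time_s: 0.93
tcp_pos: [0.3175, -0.525, 0.1971]
eef_rot: [179.4, 0.3, -125.4]
contact_force: [-0.1, 0.1, 0.1]
gripper_width: 0.0876
t 0.93 grasp [ 0.3176 -0.525   0.2051] rot [ 179.4    0.3 -125.4] w 0.0876 F [-0.1  0.1  0.1] M [-0.02 -0.02 -0.01]
need tool xyz [-31.47   9.22   0.46] yaw -11.97
```

```bash
python3 -m inch '[{"x":-1,"y":0.1,"z":0,"yaw":-1},{"x":-1,"y":0.1,"z":0,"yaw":-1},{"x":-1,"y":0,"z":0,"yaw":-1},{"x":-1,"y":0,"z":0,"yaw":-1},{"x":-1,"y":-0.1,"z":0,"yaw":-1}]'
python3 -m inch '[{"x":-1,"y":-0.2,"z":0,"yaw":-1},{"x":-1,"y":-0.2,"z":0,"yaw":-1},{"x":-1,"y":-0.2,"z":0,"yaw":-1},{"x":-1,"y":-0.3,"z":0,"yaw":-1},{"x":-1,"y":-0.3,"z":0,"yaw":-1}]'
python3 -m inch '[{"x":-1,"y":-0.3,"z":0,"yaw":-1},{"x":-1,"y":-0.3,"z":0,"yaw":-1},{"x":-1,"y":-0.2,"z":0,"yaw":0},{"x":-1,"y":-0.2,"z":0,"yaw":0},{"x":-1,"y":-0.2,"z":0,"yaw":0}]' >/dev/null
python3 h.py 0.585 0.25 0.2 -77.5
```

```text
time_s: 1.35
tcp_pos: [0.3742, -0.4072, 0.1948]
eef_rot: [179.2, 0.6, -104.4]
contact_force: [0.5, 1.2, -0.4]
gripper_width: 0.0877
time_s: 1.77
tcp_pos: [0.4177, -0.2795, 0.1942]
eef_rot: [179.4, 1.0, -83.4]
contact_force: [1.2, 0.4, 0.4]
gripper_width: 0.0878
t 2.18 grasp [ 0.4196 -0.145   0.2026] rot [179.4   1.1 -74.7] w 0.0874 F [ 0.1 -1.1 -1.1] M [-0.01  0.03  0.05]
need tool xyz [-13.49 -10.56   0.25] yaw 0.71
```

```bash
python3 -m inch '[{"x":-1,"y":-0.8,"z":0.1,"yaw":0.7},{"x":-1,"y":-0.8,"z":0.1,"yaw":0},{"x":-1,"y":-0.8,"z":0.1,"yaw":0},{"x":-1,"y":-0.8,"z":0,"yaw":0},{"x":-1,"y":-0.8,"z":0,"yaw":0}]' >/dev/null
python3 -m inch '[{"x":-1,"y":-0.8,"z":0,"yaw":0},{"x":-1,"y":-0.8,"z":0,"yaw":0},{"x":-1,"y":-0.8,"z":0,"yaw":0},{"x":-1,"y":-0.8,"z":0,"yaw":0},{"x":-0.8,"y":-0.7,"z":0,"yaw":0}]' >/dev/null
python3 h.py 0.5774 0.284 0.13 -77.5
python3 - <<'E'
from h import *
s=r.get_state();i=r.camera_info("wrist");p,d=r.capture("wrist")
cv2.imwrite("pics/w1.png",p[:,:,::-1]);w=world(d,i);hsv=cv2.cvtColor(p,cv2.COLOR_RGB2HSV)
t=(hsv[...,0]<25)&(hsv[...,1]>80)&(abs(w[...,2]-.08)<.008)
print(t.sum(),np.nanmedian(w[t],0) if t.any() else 0); print(rect(t,.08,i) if t.any() else "")
p,d=r.capture("top");i=r.camera_info("top");w=world(d,i);hsv=cv2.cvtColor(p,cv2.COLOR_RGB2HSV)
E
```

```text
t 3.02 grasp [0.5566 0.1528 0.1971] rot [179.3   1.2 -77.6] w 0.0876 F [ 1.7 -0.1 -0.6] M [-0.18  0.03  0.02]
need tool xyz [-4.89 -1.97  2.76] yaw -0.02
5458 [0.60508694 0.21670394 0.07966364]
((590.449951171875, 233.6439666748047), (61.175498962402344, 64.07801818847656), 12.36734390258789)
```

View pics/w1.png

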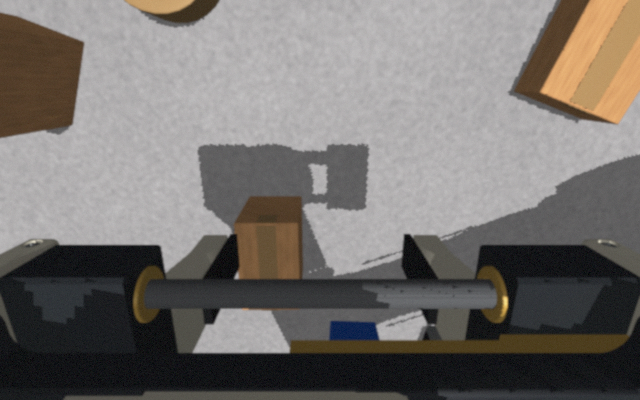

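The wrist view shows the carton at (270,250) between the fingers. Its axis comes out at 12.4° and its lateral position agrees with the top view to 1.3 mm. Going to the grasp.

```bash
python3 -m inch '[{"x":-1,"y":-0.4,"z":0.5,"yaw":0},{"x":-1,"y":-0.4,"z":0.5,"yaw":0},{"x":-1,"y":-0.4,"z":0.5,"yaw":0},{"x":-1,"y":-0.4,"z":0.5,"yaw":0},{"x":-0.9,"y":-0.4,"z":0.5,"yaw":0}]' >/dev/null
python3 -m inch '[{"x":0,"y":0,"z":0,"yaw":0}]'
python3 h.py 0.5774 0.284 0.065 -77.5
```

```text
time_s: 3.62
tcp_pos: [0.5782, 0.2891, 0.124]
eef_rot: [179.2, 1.1, -77.6]
contact_force: [0.9, -1.6, -0.1]
gripper_width: 0.0876
t 3.62 grasp [0.5784 0.2889 0.132 ] rot [179.2   1.1 -77.6] w 0.0876 F [ 0.9 -1.6 -0.1] M [-0.13  0.09 -0.03]
need tool xyz [0.24 0.04 2.68] yaw -0.03
```

```bash
python3 -m inch '[{"x":0.1,"y":0,"z":0.7,"yaw":0},{"x":0.1,"y":0,"z":0.7,"yaw":0},{"x":0,"y":0,"z":0.7,"yaw":0},{"x":0,"y":0,"z":0.5,"yaw":0},{"x":0,"y":0,"z":0,"yaw":0}]' >/dev/null
python3 -m inch '[{"x":0,"y":0,"z":0,"yaw":0},{"x":0,"y":0,"z":0,"yaw":0},{"x":0,"y":0,"z":0,"yaw":0},{"x":0,"y":0,"z":0,"yaw":0},{"x":0,"y":0,"z":0,"yaw":0}]' 0.2 10
python3 -m inch '[{"x":0,"y":0,"z":0,"yaw":0},{"x":0,"y":0,"z":0,"yaw":0},{"x":0,"y":0,"z":0,"yaw":0}]'
python3 h.py 0.5774 0.284 0.065 -77.5
```

```text
time_s: 4.45
tcp_pos: [0.5777, 0.2838, 0.0573]
eef_rot: [179.1, 1.0, -77.5]
contact_force: [3.1, 1.3, 1.9]
gripper_width: 0.0599
time_s: 4.7
tcp_pos: [0.5792, 0.2847, 0.0595]
eef_rot: [179.3, 1.1, -77.5]
contact_force: [1.5, -0.7, -0.4]
gripper_width: 0.0529
t 4.70 grasp [0.5794 0.2846 0.0675] rot [179.3   1.1 -77.5] w 0.0529 F [ 1.5 -0.7 -0.4] M [ 0.02 -0.43  0.  ]
need tool xyz [0.01 0.08 0.1 ] yaw -0.0
```

```bash
python3 - <<'E'
from h import *
for n in("wrist","side"):
    p,d=r.capture(n)
    cv2.imwrite(f"pics/{n}2.png",p[:,:,::-1])
A=cv2.imread("pics/wrist2.png");B=cv2.resize(cv2.imread("pics/side2.png")[150:350,160:400],None,fx=1.5,fy=1.5)
A=cv2.resize(A[:,100:540],None,fx=.9,fy=.9)[:300+60];B=cv2.copyMakeBorder(B,0,60,0,0,0)
cv2.imwrite("pics/c2.png",np.hstack([A,B]))
E
```

```text
(no output)
```

View pics/c2.png

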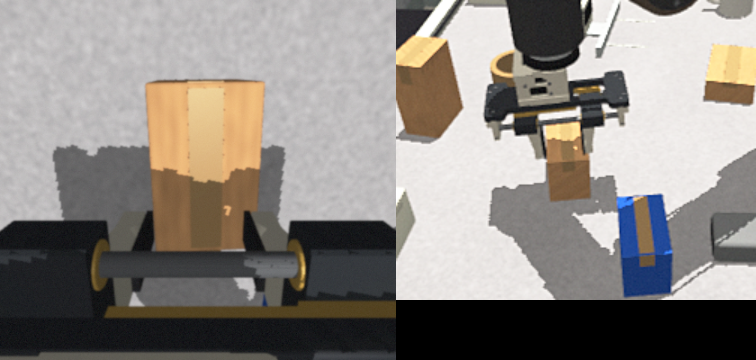

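The fingers are on both sides of the carton, but the reading equals the commanded opening, so I'll command it shut with limited force.

```bash
python3 -m inch '[{"x":0,"y":0,"z":0,"yaw":0},{"x":0,"y":0,"z":0,"yaw":0},{"x":0,"y":0,"z":0,"yaw":0},{"x":0,"y":0,"z":0,"yaw":0}]' -0.2 10
python3 h.py 0.5774 0.284 0.065 -77.5
python3 - <<'E'
from h import *
i=r.camera_info("wrist");p,d=r.capture("wrist");w=world(d,i);hsv=cv2.cvtColor(p,cv2.COLOR_RGB2HSV)
t=(hsv[...,0]<25)&(hsv[...,1]>80)&(abs(w[...,2]-.08)<.008);t[:,:200]=0;t[:,450:]=0
print(t.sum(),rect(t,.08,i),np.nanmedian(w[t],0))
E
```

```text
time_s: 5.13
tcp_pos: [0.5817, 0.2864, 0.0611]
eef_rot: [179.7, 1.2, -77.4]
contact_force: [2.1, 0.6, 1.1]
gripper_width: 0.0363
t 5.13 grasp [0.5818 0.2862 0.0691] rot [179.7   1.2 -77.4] w 0.0363 F [2.1 0.6 1.1] M [ 0.11 -0.69  0.01]
need tool xyz [0.05 0.19 0.17] yaw 0.02
20921 ((577.985595703125, 253.70257568359375), (61.93315887451172, 101.87353515625), 14.657967567443848) [0.58134878 0.24257166 0.0822246 ]
```

```bash
python3 - <<'E'
from h import *
p,d=r.capture("wrist");q,d2=r.capture("side")
A=cv2.resize(p[150:360,150:490],None,fx=1.15,fy=1.15);B=cv2.resize(q[190:300,225:315],None,fx=4,fy=4)
A=cv2.copyMakeBorder(A,0,440-A.shape[0],0,0,0)
cv2.imwrite("pics/c3.png",np.hstack([A,B])[:,:,::-1])
E
```

```text
(no output)
```

View pics/c3.png

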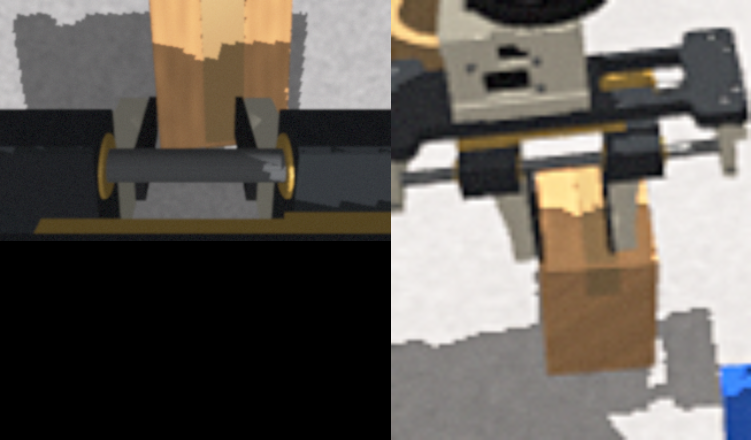

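```bash
python3 - <<'E'
from h import *
p,d=r.capture("side");w=world(d,r.camera_info("side"))
for u,v in((283,245),(284,249),(284,252),(284,258),(257,245),(257,250),(257,254),(270,258),(270,275),(288,275),(270,240)): print(u,v,p[v,u],np.round(w[v,u],3))
p,d=r.capture("wrist");i=r.camera_info("wrist");w=world(d,i)
for u in range(240,420,12): print(u,p[245,u],np.round(w[245,u],3),np.round(w[300,u],3))
print(np.round(i["pose"],3), r.get_state()["joints"].round(1))
E
```

```text
283 245 [140 132 119] [0.553 0.289 0.106]
284 249 [140 138 125] [0.552 0.291 0.097]
284 252 [152 123  97] [0.553 0.288 0.086]
284 258 [125  94  62] [0.552 0.298 0.077]
257 245 [143 137 122] [0.606 0.304 0.117]
257 250 [143 137 123] [0.608 0.301 0.1  ]
257 254 [133 127 113] [0.61  0.301 0.089]
270 258 [121  90  60] [0.581 0.304 0.081]
270 275 [122  93  66] [0.586 0.304 0.03 ]
288 275 [120  90  59] [0.547 0.295 0.023]
270 240 [255 233 162] [0.592 0.248 0.085]
240 [48 49 47] [0.613 0.253 0.154] [0.609 0.26  0.169]
252 [96 93 83] [0.616 0.283 0.099] [0.606 0.262 0.165]
264 [96 95 87] [0.61  0.282 0.097] [0.603 0.261 0.165]
276 [77 74 67] [0.605 0.282 0.095] [0.6   0.26  0.165]
288 [121  89  59] [0.599 0.286 0.085] [0.597 0.259 0.166]
300 [132  98  66] [0.593 0.285 0.084] [0.594 0.259 0.165]
312 [130  96  64] [0.586 0.284 0.084] [0.59  0.258 0.166]
324 [137 102  68] [0.58  0.283 0.083] [0.587 0.257 0.166]
336 [108  89  58] [nan nan nan] [0.584 0.257 0.166]
348 [112  90  60] [0.567 0.281 0.082] [0.581 0.255 0.167]
360 [20 17 16] [0.564 0.273 0.096] [0.578 0.255 0.166]
372 [96 92 85] [0.56  0.27  0.099] [0.575 0.254 0.166]
384 [99 95 90] [0.554 0.269 0.099] [0.571 0.254 0.165]
396 [62 47 36] [0.568 0.243 0.153] [0.569 0.253 0.166]
408 [57 56 60] [0.565 0.242 0.153] [0.569 0.248 0.173]
[[-0.976 -0.205 -0.074  0.601]
 [-0.218  0.925  0.312  0.204]
 [ 0.005  0.321 -0.947  0.239]
 [ 0.     0.     0.     1.   ]] [ 42.6  24.8 -12.2  -1.6 -52.7 -29.1]
```

```bash
python3 -m inch '[{"x":0,"y":0,"z":0,"yaw":0},{"x":0,"y":0,"z":0,"yaw":0},{"x":0,"y":0,"z":0,"yaw":0},{"x":0,"y":0,"z":0,"yaw":0}]' 1 10
python3 - <<'E'
from h import *
s=r.get_state();print(s["tcp_pos"],s["eef_rot"],s["gripper_width"])
p,d=r.capture("wrist");i=r.camera_info("wrist");w=world(d,i);q,dq=r.capture("side");ws=world(dq,r.camera_info("side"))
hsv=cv2.cvtColor(p,cv2.COLOR_RGB2HSV)
t=(hsv[...,0]<25)&(hsv[...,1]>80)&(abs(w[...,2]-.08)<.008);t[:,:200]=0;t[:,450:]=0
print(t.sum(),rect(t,.08,i),np.nanmedian(w[t],0))
np.savez("/tmp/o.npz",w=w,ws=ws)
A=p[150:360,150:490];B=cv2.resize(q[190:300,225:315],None,fx=4,fy=4)
A=cv2.copyMakeBorder(A,0,440-A.shape[0],0,0,0)
cv2.imwrite("pics/c4.png",np.hstack([A,B])[:,:,::-1])
E
```

```text
time_s: 5.72
tcp_pos: [0.5786, 0.2846, 0.0588]
eef_rot: [179.3, 1.1, -77.5]
contact_force: [-0.2, 0.5, 0.1]
gripper_width: 0.0564
[0.57859447 0.28459143 0.05884384] [179.27215073   1.12604643 -77.50692012] 0.05642582131005555
22216 ((584.1396484375, 254.0339813232422), (61.34562301635742, 99.5526123046875), 14.07979965209961) [0.58558212 0.24674781 0.07954902]
```

View pics/c4.png

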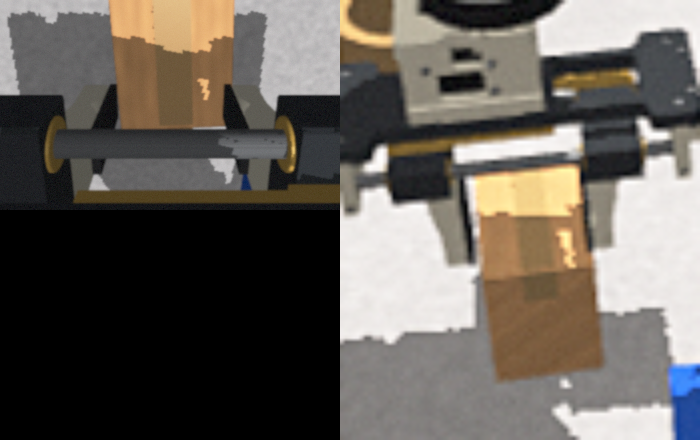

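```bash
python3 - <<'E'
from h import *
f=np.load("/tmp/o.npz");w,ws=f["w"],f["ws"]
for u in(254,256,291):
  for v in range(244,262,2): print(u,v,np.round(ws[v,u],3))
s=r.get_state();print(s["time_s"],s["gripper_width"])
E
```

```text
254 244 [0.613 0.302 0.118]
254 246 [0.613 0.302 0.112]
254 248 [0.614 0.303 0.108]
254 250 [0.614 0.304 0.102]
254 252 [0.615 0.303 0.096]
254 254 [0.617 0.301 0.088]
254 256 [0.617 0.301 0.083]
254 258 [ 0.645  0.219 -0.001]
254 260 [0.644 0.227 0.   ]
256 244 [0.61  0.297 0.114]
256 246 [0.61  0.298 0.109]
256 248 [0.611 0.299 0.104]
256 250 [0.611 0.301 0.1  ]
256 252 [0.611 0.302 0.095]
256 254 [0.612 0.302 0.09 ]
256 256 [0.641 0.214 0.002]
256 258 [ 0.641  0.218 -0.001]
256 260 [0.638 0.227 0.001]
291 244 [0.537 0.284 0.106]
291 246 [0.537 0.286 0.102]
291 248 [0.537 0.285 0.096]
291 250 [0.538 0.285 0.09 ]
291 252 [0.556 0.194 0.001]
291 254 [ 0.556  0.199 -0.001]
291 256 [ 0.555  0.206 -0.001]
291 258 [0.553 0.215 0.   ]
291 260 [ 0.553  0.219 -0.002]
5.8167 0.06453839019552171
```

The depth map puts the visible fingertips at z≈0.085 while the TCP reads 0.059. The fingers closed just above the carton, so there was no grasp. I'll open fully, go down about 28 mm and look again. That is safe under either reading.

```bash
python3 -m inch '[{"x":0,"y":0,"z":0,"yaw":0},{"x":0,"y":0,"z":0,"yaw":0},{"x":0,"y":0,"z":0,"yaw":0}]' 1 10
python3 -m inch '[{"x":0,"y":0,"z":0.4,"yaw":0},{"x":0,"y":0,"z":0.4,"yaw":0},{"x":0,"y":0,"z":0.3,"yaw":0},{"x":0,"y":0,"z":0,"yaw":0}]'
python3 - <<'E'
from h import *
q,dq=r.capture("side");ws=world(dq,r.camera_info("side"))
g=(q.max(2).astype(int)-q.min(2)<30)&(ws[...,2]>.03)&(ws[...,2]<.12)&(abs(ws[...,1]-.29)<.03)&(abs(ws[...,0]-.58)<.08)
v,u=np.nonzero(g)
for a in range(u.min(),u.max(),3):
    k=u==a
    if k.any():
        b=v[k].max();print(a,b,q[b,a],ws[b,a].round(3),end=" | ")
s=r.get_state();print(s["time_s"],s["gripper_width"],s["joints"].round(1))
E
```

```text
time_s: 6.07
tcp_pos: [0.5778, 0.284, 0.0583]
eef_rot: [179.2, 1.1, -77.5]
contact_force: [-0.7, -0.3, 0.5]
gripper_width: 0.0837
time_s: 6.4
tcp_pos: [0.5769, 0.2843, 0.028]
eef_rot: [179.2, 1.1, -77.5]
contact_force: [-1.4, -0.5, -0.2]
gripper_width: 0.0877
243 253 [145 138 125] [0.638 0.308 0.096] | 246 260 [168 161 151] [0.634 0.308 0.076] | 249 267 [175 169 161] [0.631 0.307 0.054] | 252 267 [229 221 215] [0.624 0.305 0.054] | 255 267 [230 227 224] [0.619 0.301 0.05 ] | 288 252 [245 232 225] [0.545 0.281 0.08 ] | 294 259 [82 79 82] [0.534 0.276 0.055] | 297 261 [178 172 162] [0.526 0.285 0.057] | 300 261 [192 185 178] [0.52  0.28  0.054] | 6.45 0.0875804895066564 [ 42.7  26.7 -14.   -1.8 -49.4 -29. ]
```

Tips now measure z≈0.053 with the TCP at 0.028, so they sit 25 mm behind the reported TCP, a constant offset. I'll use grasp = TCP + 44 mm. Down a little more, then grip.

```bash
sed -i 's/-\.008\*R/-.044*R/' h.py
python3 -m inch '[{"x":0,"y":0,"z":0.3,"yaw":0},{"x":0,"y":0,"z":0,"yaw":0},{"x":0,"y":0,"z":0,"yaw":0},{"x":0,"y":0,"z":0,"yaw":0},{"x":0,"y":0,"z":0,"yaw":0}]' -0.2 12
python3 -m inch '[{"x":0,"y":0,"z":0,"yaw":0},{"x":0,"y":0,"z":0,"yaw":0},{"x":0,"y":0,"z":0,"yaw":0}]'
python3 h.py 0.5774 0.284 0.065 -77.5
```

```text
time_s: 6.87
tcp_pos: [0.5769, 0.2845, 0.0198]
eef_rot: [179.1, 1.1, -77.5]
contact_force: [-1.2, -0.1, -0.0]
gripper_width: 0.0623
time_s: 7.12
tcp_pos: [0.5769, 0.2845, 0.0198]
eef_rot: [179.1, 1.1, -77.5]
contact_force: [0.9, -0.1, -1.8]
gripper_width: 0.0623
t 7.12 grasp [0.5778 0.2838 0.0638] rot [179.1   1.1 -77.5] w 0.0623 F [ 0.9 -0.1 -1.8] M [ 0.01 -0.14  0.  ]
need tool xyz [-0.01  0.01 -0.05] yaw -0.01
```

Gripped: 62.3 mm opening, which matches the carton. Now the first half of the tip.

```bash
python3 -m inch '[{"x":0.22,"y":0,"z":-0.26,"yaw":0},{"x":0.23,"y":0,"z":-0.24,"yaw":0},{"x":0.25,"y":0,"z":-0.22,"yaw":0},{"x":0.27,"y":0,"z":-0.2,"yaw":0},{"x":0.28,"y":0,"z":-0.18,"yaw":0}]'
python3 h.py 0.5832 0.2595 0.0872 -77.5
cat >chk.py <<'E'
from h import *
q,d=r.capture("side");w=world(d,r.camera_info("side"));hsv=cv2.cvtColor(q,cv2.COLOR_RGB2HSV)
s=r.get_state();t=s["tcp_pos"]
m=(hsv[...,0]<25)&(hsv[...,1]>80)&(np.hypot(w[...,0]-t[0],w[...,1]-t[1])<.13)&(w[...,2]>.004)&(w[...,2]<.125)
# facet normals from depth differences, in tool axes
c=np.array([np.cos(np.radians(s["eef_rot"][2])),np.sin(np.radians(s["eef_rot"][2])),0])
P=w[m]; print("brown",m.sum(),"zmin/max",np.percentile(P[:,2],[1,99]).round(3),"s(from tcp)",np.percentile((P-t)@c,[1,99]).round(3),"lat",np.percentile((P-t)@[c[1],-c[0],0],[1,99]).round(3))
n=np.cross(w[2:-2,4:-0 or None][:, :-0 or None][:,:636]-w[2:-2,:636],w[4:,2:638]-w[:-4,2:638]);n/=np.linalg.norm(n,axis=-1,keepdims=True)
N=n[m[2:-2,2:638]];N=N[~np.isnan(N[:,0])];N*=np.sign(N[:,2:3]+1e-9)
a=np.degrees(np.arctan2(N@c,N[:,2])); h,e=np.histogram(a[np.abs(N@[c[1],-c[0],0])<.4],np.arange(-90,91,10));print("tilt hist",dict(zip(e[:-1].tolist(),h.tolist())))
E
python3 chk.py
```

```text
time_s: 7.53
tcp_pos: [0.5827, 0.2508, 0.0471]
eef_rot: [178.9, 1.0, -77.5]
contact_force: [-0.0, 0.3, -4.8]
gripper_width: 0.0618
t 7.53 grasp [0.5837 0.2502 0.0911] rot [178.9   1.  -77.5] w 0.0618 F [-0.   0.3 -4.8] M [0.09 0.04 0.01]
need tool xyz [-0.37 -0.06  0.16] yaw -0.0
brown 1163 zmin/max [0.032 0.11 ] s(from tcp) [-0.025  0.058] lat [-0.032  0.029]
tilt hist {-90: 219, -80: 154, -70: 26, -60: 23, -50: 10, -40: 5, -30: 4, -20: 13, -10: 49, 0: 120, 10: 19, 20: 0, 30: 38, 40: 78, 50: 37, 60: 0, 70: 10, 80: 143}
```

```bash
python3 - <<'E'
from h import *
q,_=r.capture("side"); p,_=r.capture("wrist")
A=cv2.resize(q[180:310,215:335],None,fx=3.5,fy=3.5);B=cv2.resize(p[100:360,150:490],None,fx=1.1,fy=1.1);B=cv2.copyMakeBorder(B,0,A.shape[0]-B.shape[0],0,0,0)
cv2.imwrite("pics/c5.png",np.hstack([A,B])[:,:,::-1])
E
```

```text
(no output)
```

View pics/c5.png

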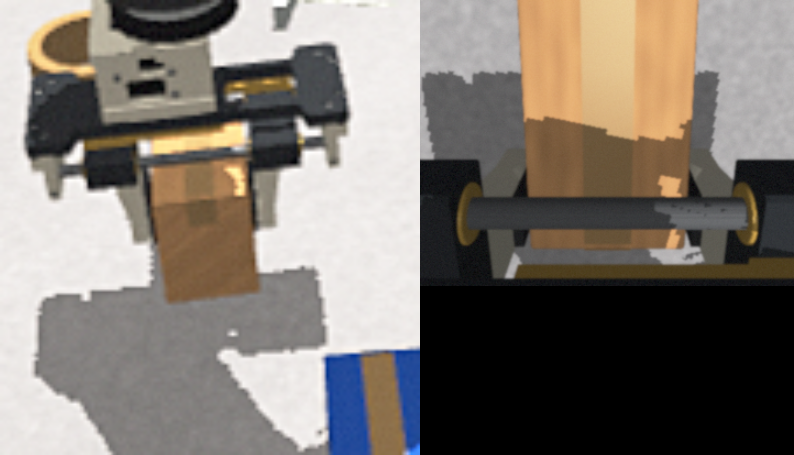

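```bash
cat >chk.py <<'E'
from h import *
def chk():
    p,d=r.capture("wrist");i=r.camera_info("wrist");w=world(d,i);hsv=cv2.cvtColor(p,cv2.COLOR_RGB2HSV);s=r.get_state();t=s["tcp_pos"]
    m=(hsv[...,0]<25)&(hsv[...,1]>70)&(hsv[...,2]>40)&(w[...,2]>.004)&(w[...,2]<.125)&(np.hypot(w[...,0]-t[0],w[...,1]-t[1])<.13);m[260:]=0
    y=np.radians(s["eef_rot"][2]);c=np.array([np.cos(y),np.sin(y),0]);l=np.array([np.sin(y),-np.cos(y),0])
    P=w[m]-t*[1,1,0]; S,L,Z=P@c,P@l,P[:,2]; k=abs(L)<.02
    for a in np.arange(-.06,.13,.01):
        j=k&(abs(S-a)<.003)
        if j.sum()>5: print("s %.3f z %.4f-%.4f"%(a,*np.percentile(Z[j],[5,95])),end="; ")
    print("\nlat",np.percentile(L,[1,99]).round(4),"F",s["contact_force"].round(1),"w",s["gripper_width"].round(4))
chk()
E
python3 chk.py
```

```text
s 0.020 z 0.1035-0.1055; s 0.030 z 0.1025-0.1047; s 0.040 z 0.1016-0.1038; s 0.050 z 0.1007-0.1029; s 0.060 z 0.0998-0.1020; s 0.070 z 0.0989-0.1012; s 0.080 z 0.0977-0.1002; Traceback (most recent call last):
  File "chk.py", line 11, in <module>
    chk()
    ~~~^^
  File "chk.py", line 10, in chk
    print("\nlat",np.percentile(L,[1,99]).round(4),"F",s["contact_force"].round(1),"w",s["gripper_width"].round(4))
                                                                                       ^^^^^^^^^^^^^^^^^^^^^^^^
AttributeError: 'float' object has no attribute 'round'
```

The carton rose with the pads instead of turning: about 5° tilt, far edge about 18 mm up. I'll lower it, then use a much lighter grip so it pivots between the pads.

```bash
sed -i 's/s\["gripper_width"\].round(4)/s["gripper_width"]/' chk.py
python3 -m inch '[{"x":0,"y":0,"z":0.3,"yaw":0},{"x":0,"y":0,"z":0.3,"yaw":0},{"x":0,"y":0,"z":0.15,"yaw":0}]'
python3 -m inch '[{"x":0,"y":0,"z":0,"yaw":0},{"x":0,"y":0,"z":0,"yaw":0},{"x":0,"y":0,"z":0,"yaw":0}]' -0.2 4
python3 chk.py
```

```text
time_s: 7.98
tcp_pos: [0.5827, 0.2522, 0.027]
eef_rot: [179.0, 1.1, -77.5]
contact_force: [-1.9, 1.8, 1.4]
gripper_width: 0.0615
time_s: 8.23
tcp_pos: [0.5823, 0.2529, 0.0252]
eef_rot: [178.9, 1.0, -77.5]
contact_force: [-0.6, -0.8, -2.6]
gripper_width: 0.0618
s 0.020 z 0.0825-0.0846; s 0.030 z 0.0819-0.0840; s 0.040 z 0.0812-0.0835; s 0.050 z 0.0807-0.0829; s 0.060 z 0.0801-0.0823; s 0.070 z 0.0795-0.0817; s 0.080 z 0.0787-0.0811; 
lat [-0.0309  0.0291] F [ 0.1  0.4 -2.2] w 0.06187713547176395
```

```bash
python3 -m inch '[{"x":0.15,"y":0,"z":-0.2,"yaw":0},{"x":0.15,"y":0,"z":-0.2,"yaw":0},{"x":0.15,"y":0,"z":-0.15,"yaw":0},{"x":0,"y":0,"z":0,"yaw":0}]'
python3 chk.py
```

```text
time_s: 8.62
tcp_pos: [0.5851, 0.2404, 0.0401]
eef_rot: [178.9, 1.0, -77.4]
contact_force: [-0.9, 0.2, -3.6]
gripper_width: 0.0619
s 0.010 z 0.0930-0.0950; s 0.020 z 0.0912-0.0939; s 0.030 z 0.0888-0.0915; s 0.040 z 0.0865-0.0891; s 0.050 z 0.0841-0.0867; s 0.060 z 0.0816-0.0843; s 0.070 z 0.0792-0.0819; s 0.080 z 0.0766-0.0795; 
lat [-0.0307  0.0293] F [ 0.1 -1.  -2. ] w 0.06159431469203729
```

It is pivoting now: 14° tilt with the far edge on the bench. I'll continue the arc.

```bash
python3 -m inch '[{"x":0.26,"y":0,"z":-0.2,"yaw":0},{"x":0.28,"y":0,"z":-0.18,"yaw":0},{"x":0.28,"y":0,"z":-0.15,"yaw":0},{"x":0.29,"y":0,"z":-0.12,"yaw":0},{"x":0.3,"y":0,"z":-0.1,"yaw":0}]'
python3 -m inch '[{"x":0,"y":0,"z":0,"yaw":0}]'
python3 chk.py
```

```text
time_s: 9.08
tcp_pos: [0.5934, 0.2039, 0.0603]
eef_rot: [178.9, 1.1, -77.4]
contact_force: [-1.9, 0.7, -1.7]
gripper_width: 0.0617
time_s: 9.17
tcp_pos: [0.5939, 0.2023, 0.061]
eef_rot: [179.0, 1.1, -77.4]
contact_force: [-0.2, -0.4, -3.7]
gripper_width: 0.0623
s 0.010 z 0.1075-0.1108; s 0.020 z 0.1006-0.1053; s 0.030 z 0.0931-0.0980; s 0.040 z 0.0858-0.0906; s 0.050 z 0.0783-0.0833; s 0.060 z 0.0711-0.0759; s 0.070 z 0.0638-0.0687; 
lat [-0.0304  0.0297] F [-0.9 -0.8 -2.2] w 0.061775355412952274
```

```bash
python3 -m inch '[{"x":0.3,"y":0,"z":-0.06,"yaw":0},{"x":0.3,"y":0,"z":-0.03,"yaw":0},{"x":0.3,"y":0,"z":-0.01,"yaw":0},{"x":0.3,"y":0,"z":0.01,"yaw":0},{"x":0.3,"y":0,"z":0.03,"yaw":0}]'
python3 -m inch '[{"x":0.1,"y":0,"z":0,"yaw":0},{"x":0,"y":0,"z":0,"yaw":0}]'
python3 chk.py; cat >side.py <<'E'
from h import *
q,d=r.capture("side");w=world(d,r.camera_info("side"));hsv=cv2.cvtColor(q,cv2.COLOR_RGB2HSV);s=r.get_state();t=s["tcp_pos"]
y=np.radians(s["eef_rot"][2]);c=np.array([np.cos(y),np.sin(y),0]);l=np.array([np.sin(y),-np.cos(y),0])
P=w-t*[1,1,0];S,L,Z=P@c,P@l,w[...,2]
m=(hsv[...,0]<25)&(hsv[...,1]>60)&(abs(L)<.02)&(abs(S)<.15)&(Z<.13)&(Z>-.01)
for z in np.arange(0,.12,.01):
    j=m&(abs(Z-z)<.004)
    if j.sum()>3: print("z %.2f s %.3f..%.3f"%(z,*np.percentile(S[j],[5,95])),end="; ")
k=(hsv[...,1]<40)&(q.max(2)>170)&(abs(L)<.04)&(abs(S)<.15)&(Z>.02)&(Z<.13); print("white",k.sum())
E
python3 side.py
```

```text
time_s: 9.63
tcp_pos: [0.6025, 0.164, 0.0625]
eef_rot: [179.0, 1.1, -77.3]
contact_force: [-1.2, 0.9, -0.8]
gripper_width: 0.0618
time_s: 9.8
tcp_pos: [0.6035, 0.1593, 0.062]
eef_rot: [179.0, 1.0, -77.4]
contact_force: [-1.1, 0.1, 0.3]
gripper_width: 0.0621
s 0.010 z 0.1037-0.1107; s 0.020 z 0.0869-0.0970; s 0.030 z 0.0697-0.0798; s 0.040 z 0.0531-0.0624; s 0.050 z 0.0399-0.0457; 
lat [-0.0303  0.0298] F [-0.8 -1.8 -0.4] w 0.06204428823394942
z 0.01 s -0.023..-0.021; z 0.08 s -0.066..-0.063; z 0.09 s -0.067..-0.054; z 0.10 s -0.053..-0.035; z 0.11 s -0.034..-0.018; white 11
```

```bash
python3 -m inch '[{"x":0.34,"y":0,"z":0.06,"yaw":0},{"x":0.34,"y":0,"z":0.09,"yaw":0},{"x":0.34,"y":0,"z":0.12,"yaw":0},{"x":0.33,"y":0,"z":0.15,"yaw":0},{"x":0.3,"y":0,"z":0.18,"yaw":0}]'
python3 -m inch '[{"x":0.2,"y":0,"z":0.18,"yaw":0},{"x":0,"y":0,"z":0,"yaw":0}]'
python3 chk.py;python3 side.py
```

```text
time_s: 10.32
tcp_pos: [0.6127, 0.118, 0.0456]
eef_rot: [179.0, 1.0, -77.2]
contact_force: [-1.1, -0.5, -1.8]
gripper_width: 0.0622
time_s: 10.48
tcp_pos: [0.6137, 0.1103, 0.0393]
eef_rot: [178.9, 1.0, -77.4]
contact_force: [-1.0, 1.9, -1.7]
gripper_width: 0.062
s 0.010 z 0.0126-0.0903; 
lat [-0.0889  0.0291] F [-0.4 -1.5 -1.4] w 0.062108778416339265
z 0.00 s -0.066..-0.064; z 0.01 s -0.068..-0.064; z 0.09 s -0.067..-0.064; z 0.10 s -0.067..0.008; white 17
```

It is standing on its end (top at 0.10). I'll release it and let it rest, then shift the grip to the other side near the top.

```bash
python3 -m inch '[{"x":0,"y":0,"z":0,"yaw":0},{"x":0,"y":0,"z":0,"yaw":0},{"x":0,"y":0,"z":0,"yaw":0},{"x":0,"y":0,"z":0,"yaw":0},{"x":0,"y":0,"z":0,"yaw":0}]' 0.8 4
python3 side.py
python3 -m inch '[{"x":-0.5,"y":0,"z":0,"yaw":0},{"x":-0.5,"y":0,"z":0,"yaw":0},{"x":-0.5,"y":0,"z":0,"yaw":0},{"x":-0.4,"y":0,"z":0,"yaw":0},{"x":0,"y":0,"z":0,"yaw":0}]'
python3 h.py .6137 .11 .085 -77.5
python3 side.py; python3 chk.py
```

```text
time_s: 11.0
tcp_pos: [0.6155, 0.113, 0.0411]
eef_rot: [179.1, 1.0, -77.2]
contact_force: [0.0, -0.1, -1.2]
gripper_width: 0.0783
z 0.00 s -0.066..-0.062; z 0.01 s -0.067..-0.063; z 0.09 s -0.065..-0.063; z 0.10 s -0.064..0.010; white 20
time_s: 11.47
tcp_pos: [0.6044, 0.1643, 0.0427]
eef_rot: [179.2, 1.1, -77.2]
contact_force: [1.0, -0.9, -0.9]
gripper_width: 0.0788
t 11.47 grasp [0.6052 0.1637 0.0867] rot [179.2   1.1 -77.2] w 0.0788 F [ 1.  -0.9 -0.9] M [-0.    0.02 -0.04]
need tool xyz [2.17 0.14 0.03] yaw 0.07
z 0.00 s -0.013..-0.011; z 0.01 s -0.014..-0.011; z 0.09 s -0.013..-0.010; z 0.10 s -0.012..0.062; white 21
s 0.020 z 0.0985-0.1004; s 0.030 z 0.0986-0.1004; s 0.040 z 0.0986-0.1005; s 0.050 z 0.0987-0.1006; s 0.060 z 0.0986-0.1007; 
lat [-0.027   0.0329] F [-0.1 -0.1 -0.1] w 0.07879321246469613
```

```bash
python3 -m inch '[{"x":0,"y":0.1,"z":0,"yaw":0},{"x":0,"y":0,"z":0,"yaw":0},{"x":0,"y":0,"z":0,"yaw":0},{"x":0,"y":0,"z":0,"yaw":0},{"x":0,"y":0,"z":0,"yaw":0}]' -0.2 4
python3 -m inch '[{"x":0,"y":0,"z":0,"yaw":0}]'
python3 -m inch '[{"x":0.2,"y":0,"z":-0.17,"yaw":0},{"x":0.22,"y":0,"z":-0.17,"yaw":0},{"x":0.24,"y":0,"z":-0.15,"yaw":0},{"x":0,"y":0,"z":0,"yaw":0}]'
python3 side.py; python3 chk.py
```

```text
time_s: 11.98
tcp_pos: [0.6014, 0.1621, 0.0425]
eef_rot: [179.2, 1.1, -77.3]
contact_force: [-1.1, 2.0, 0.5]
gripper_width: 0.0623
time_s: 12.07
tcp_pos: [0.6015, 0.1621, 0.0425]
eef_rot: [179.2, 1.1, -77.3]
contact_force: [-1.9, 1.5, -0.2]
gripper_width: 0.0622
time_s: 12.4
tcp_pos: [0.6052, 0.1438, 0.0545]
eef_rot: [179.1, 1.1, -77.3]
contact_force: [-0.6, 1.8, -0.5]
gripper_width: 0.062
z 0.02 s -0.030..-0.026; z 0.10 s 0.038..0.051; z 0.11 s -0.012..0.026; white 136
s 0.010 z 0.1067-0.1087; s 0.020 z 0.1052-0.1076; s 0.030 z 0.1033-0.1057; s 0.040 z 0.1015-0.1038; s 0.050 z 0.0997-0.1021; s 0.060 z 0.0979-0.1002; 
lat [-0.0306  0.0295] F [-1.3  0.4 -0.1] w 0.0615752865451384
```

```bash
python3 -m inch '[{"x":0.36,"y":0,"z":-0.17,"yaw":0},{"x":0.37,"y":0,"z":-0.13,"yaw":0},{"x":0.38,"y":0,"z":-0.1,"yaw":0},{"x":0.38,"y":0,"z":-0.06,"yaw":0},{"x":0.2,"y":0,"z":-0.02,"yaw":0}]'
python3 -m inch '[{"x":0,"y":0,"z":0,"yaw":0}]'
python3 side.py; python3 chk.py
```

```text
time_s: 12.92
tcp_pos: [0.615, 0.1008, 0.0662]
eef_rot: [179.1, 1.1, -77.2]
contact_force: [-0.8, 0.6, -0.7]
gripper_width: 0.0618
time_s: 13.0
tcp_pos: [0.6152, 0.0994, 0.0663]
eef_rot: [179.1, 1.1, -77.3]
contact_force: [-0.4, 0.9, -2.4]
gripper_width: 0.0619
z 0.05 s -0.062..-0.056; white 481
s 0.010 z 0.1136-0.1166; s 0.020 z 0.1068-0.1115; s 0.030 z 0.0997-0.1043; s 0.040 z 0.0926-0.0972; s 0.050 z 0.0856-0.0904; s 0.060 z 0.0809-0.0838; 
lat [-0.094   0.0295] F [ 0.1  0.  -1.5] w 0.061992944411877145
```

```bash
python3 -m inch '[{"x":0.38,"y":0,"z":0,"yaw":0},{"x":0.39,"y":0,"z":0.04,"yaw":0},{"x":0.39,"y":0,"z":0.08,"yaw":0},{"x":0.38,"y":0,"z":0.12,"yaw":0},{"x":0.36,"y":0,"z":0.16,"yaw":0}]'
python3 -m inch '[{"x":0.1,"y":0,"z":0.05,"yaw":0}]'
python3 side.py; python3 chk.py
```

```text
time_s: 13.52
tcp_pos: [0.626, 0.0519, 0.0554]
eef_rot: [179.1, 1.1, -77.1]
contact_force: [0.3, -0.5, 0.3]
gripper_width: 0.0618
time_s: 13.6
tcp_pos: [0.6266, 0.0477, 0.0532]
eef_rot: [179.1, 1.0, -77.2]
contact_force: [0.6, 0.5, -1.1]
gripper_width: 0.0622
z 0.00 s -0.051..-0.050; z 0.01 s -0.057..-0.053; z 0.02 s -0.061..-0.056; z 0.03 s -0.065..-0.062; z 0.04 s -0.071..-0.067; z 0.05 s -0.076..-0.071; z 0.06 s -0.079..-0.075; z 0.07 s -0.085..-0.075; z 0.08 s -0.082..-0.077; z 0.11 s 0.000..0.007; white 412
s 0.010 z 0.0977-0.1041; s 0.020 z 0.0767-0.0889; s 0.030 z 0.0553-0.0673; s 0.040 z 0.0427-0.0467; 
lat [-0.1195  0.0294] F [-0.5 -1.1 -0.9] w 0.061931065643655414
```

```bash
python3 -m inch '[{"x":0.33,"y":0,"z":0.22,"yaw":0},{"x":0.31,"y":0,"z":0.25,"yaw":0},{"x":0.28,"y":0,"z":0.27,"yaw":0},{"x":0.22,"y":0,"z":0.25,"yaw":0},{"x":0.1,"y":0,"z":0.1,"yaw":0}]'
python3 -m inch '[{"x":0,"y":0,"z":0,"yaw":0}]'
python3 h.py .52 -.21 .068 -77.5
python3 side.py; python3 chk.py
```

```text
time_s: 14.12
tcp_pos: [0.6332, 0.0158, 0.0233]
eef_rot: [179.1, 1.0, -77.1]
contact_force: [-4.4, 1.8, 4.7]
gripper_width: 0.0623
time_s: 14.2
tcp_pos: [0.6332, 0.0153, 0.0225]
eef_rot: [179.0, 1.0, -77.2]
contact_force: [-2.7, 1.4, 5.2]
gripper_width: 0.0624
t 14.20 grasp [0.6341 0.0147 0.0665] rot [179.    1.  -77.2] w 0.0624 F [-2.7  1.4  5.2] M [0.56 0.62 0.01]
need tool xyz [ 7.75  6.45 -0.09] yaw 0.08
z 0.00 s -0.084..0.148; z 0.01 s -0.085..-0.080; z 0.02 s -0.085..-0.081; z 0.03 s -0.085..-0.080; z 0.04 s -0.084..-0.080; z 0.05 s -0.084..-0.081; z 0.06 s -0.085..-0.081; z 0.07 s -0.085..-0.081; z 0.08 s -0.085..0.015; white 235

lat [-0.1265  0.0282] F [-0.2 -1.4 -2.1] w 0.06226198417350543
```

The carton lies flat with the white label showing on top. I'll grip more firmly and slide it away from the tape roll, then toward the stop while yawing.

```bash
python3 -m inch '[{"x":0,"y":0,"z":0,"yaw":0},{"x":0,"y":0,"z":0,"yaw":0},{"x":0.05,"y":0.3,"z":0,"yaw":0},{"x":0.1,"y":0.5,"z":0,"yaw":0},{"x":0.12,"y":0.55,"z":0,"yaw":0}]' -0.2 20
python3 -m inch '[{"x":0.15,"y":0.58,"z":0,"yaw":0},{"x":0.15,"y":0.58,"z":0,"yaw":0},{"x":0.15,"y":0.58,"z":0,"yaw":0},{"x":0.15,"y":0.5,"z":0,"yaw":0},{"x":0.1,"y":0.2,"z":0,"yaw":0}]'
python3 h.py .515 -.205 .068 -4.3
```

```text
time_s: 14.72
tcp_pos: [0.6027, 0.0036, 0.0226]
eef_rot: [179.2, 1.1, -77.1]
contact_force: [1.8, -0.4, -2.4]
gripper_width: 0.062
time_s: 15.13
tcp_pos: [0.5403, -0.0271, 0.0226]
eef_rot: [179.2, 1.2, -77.0]
contact_force: [-0.3, 0.9, -3.7]
gripper_width: 0.062
t 15.13 grasp [ 0.5411 -0.0278  0.0666] rot [179.2   1.2 -77. ] w 0.0620 F [-0.3  0.9 -3.7] M [ 0.03 -0.09 -0.06]
need tool xyz [ 6.67  2.61 -0.15] yaw -18.18
```

```bash
python3 - <<'E'
from h import *
p,d=r.capture("top");cv2.imwrite("pics/t6.png",cv2.resize(p[80:300,180:480],None,fx=2.4,fy=2.4)[:,:,::-1])
i=r.camera_info("top");w=world(d,i);m=np.zeros(d.shape,bool);m[90:145,295:350]=1
t=m&(abs(w[...,2]-.048)<.008);print("tape",rect(t,.048,i))
E
```

```text
tape ((735.9423828125, -0.9693679809570312), (81.9200439453125, 100.25178527832031), 41.26206970214844)
```

View pics/t6.png

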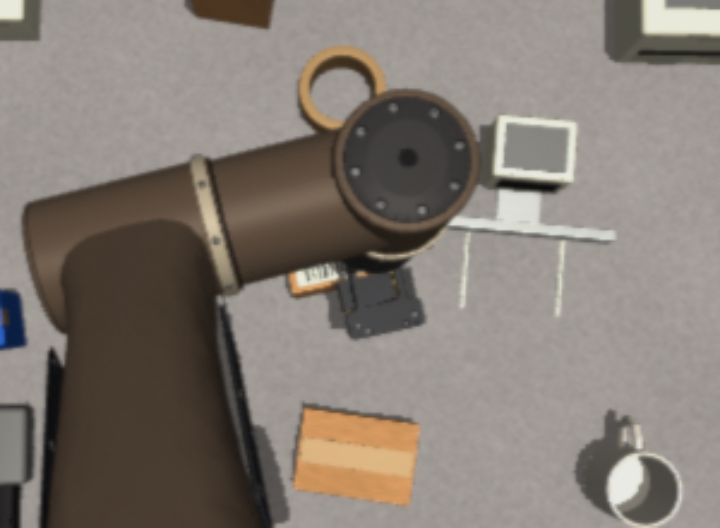

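The top crop shows the white label with black bars uppermost at (315,275). The tape roll is where it was, at (342,89) in the crop. I'll slide on while yawing.

```bash
python3 -m inch '[{"x":0.36,"y":0.14,"z":0,"yaw":-1},{"x":0.36,"y":0.17,"z":0,"yaw":-1},{"x":0.35,"y":0.2,"z":0,"yaw":-1},{"x":0.33,"y":0.22,"z":0,"yaw":-1},{"x":0.32,"y":0.25,"z":0,"yaw":-1}]'
python3 -m inch '[{"x":0.3,"y":0.27,"z":0,"yaw":-1},{"x":0.28,"y":0.29,"z":0,"yaw":-1},{"x":0.25,"y":0.31,"z":0,"yaw":-1},{"x":0.23,"y":0.33,"z":0,"yaw":-1},{"x":0.2,"y":0.35,"z":0,"yaw":-1}]'
python3 h.py .515 -.205 .067 -4.3
```

```text
time_s: 15.6
tcp_pos: [0.5341, -0.0752, 0.0228]
eef_rot: [179.8, 1.4, -56.1]
contact_force: [0.8, 1.0, -1.4]
gripper_width: 0.0624
time_s: 16.02
tcp_pos: [0.5303, -0.1246, 0.0232]
eef_rot: [-179.5, 1.2, -34.9]
contact_force: [0.2, 1.8, -2.1]
gripper_width: 0.0619
t 16.02 grasp [ 0.5308 -0.1255  0.0672] rot [-179.5    1.2  -34.9] w 0.0619 F [ 0.2  1.8 -2.1] M [ 0.39  0.06 -0.07]
need tool xyz [ 1.3   2.97 -0.05] yaw -7.65
```

```bash
python3 -m inch '[{"x":0.1,"y":0.4,"z":0,"yaw":-1},{"x":0.08,"y":0.4,"z":0,"yaw":-1},{"x":0,"y":0.4,"z":0,"yaw":-1},{"x":-0.02,"y":0.4,"z":0,"yaw":-1},{"x":-0.06,"y":0.4,"z":0,"yaw":-1}]'
python3 -m inch '[{"x":-0.1,"y":0.4,"z":0,"yaw":-1},{"x":-0.1,"y":0.4,"z":0,"yaw":-1},{"x":-0.1,"y":0.2,"z":0,"yaw":-0.6},{"x":0,"y":0,"z":0,"yaw":0}]'
python3 h.py .5237 -.2107 .067 -4.3
python3 - <<'E'
from h import *
p,d=r.capture("wrist");i=r.camera_info("wrist");w=world(d,i);np.savez("/tmp/w7.npz",p=p,w=w)
q,e=r.capture("side");v=world(e,r.camera_info("side"));np.savez("/tmp/s7.npz",p=q,w=v)
B=cv2.resize(q[120:240,230:400],None,fx=2.6,fy=2.6);A=cv2.resize(p,None,fx=.5,fy=.5);A=cv2.copyMakeBorder(A,0,B.shape[0]-A.shape[0],0,0,0)
cv2.imwrite("pics/c7.png",np.hstack([A,B])[:,:,::-1])
E
```

```text
time_s: 16.43
tcp_pos: [0.5145, -0.1711, 0.0236]
eef_rot: [-178.9, 0.6, -13.8]
contact_force: [0.7, 2.0, -1.0]
gripper_width: 0.0623
time_s: 16.77
tcp_pos: [0.5041, -0.1954, 0.0239]
eef_rot: [-178.8, 0.3, -2.6]
contact_force: [-1.0, -1.1, -2.5]
gripper_width: 0.0621
t 16.77 grasp [ 0.5042 -0.1963  0.0679] rot [-178.8    0.3   -2.6] w 0.0621 F [-1.  -1.1 -2.5] M [-0.56  0.62  0.08]
need tool xyz [0.8  0.54 0.02] yaw 0.42
```

View pics/c7.png

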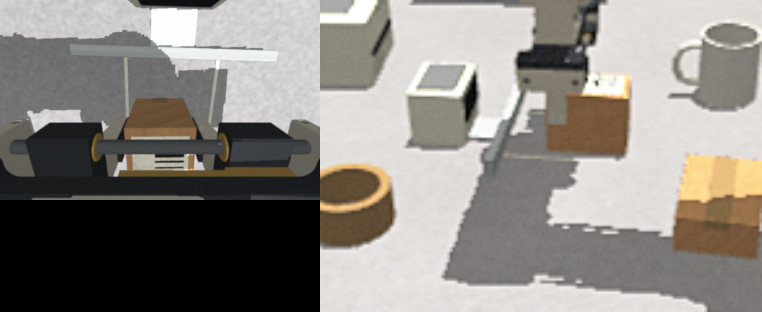

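The wrist view shows the carton between the lines, short of the bar, label up. Now I'll measure the bar against the carton in the wrist and top depth.

```bash
cat >rel.py <<'E'
from h import *
p,d=r.capture("wrist");i=r.camera_info("wrist");w=world(d,i);s=r.get_state();t=s["tcp_pos"]
X,Y,Z=w[...,0],w[...,1],w[...,2]
b=(abs(Z-.025)<.006)&(X>.53)&(X<.61)&(Y<-.08)&(Y>-.36)
rb=rect(b,.025,i);print("bar",b.sum(),rb,np.nanmedian(w[b],0))
sat=cv2.cvtColor(p,cv2.COLOR_RGB2HSV)
f=(sat[...,0]<25)&(sat[...,1]>70)&(Z>.01)&(Z<.088)&(abs(Y-t[1])<.06)&(X>t[0]-.02)&(X<t[0]+.06)
fr=f&(Z<.07); q=w[fr];print("front face pts",len(q))
if len(q)>30:
    vx=cv2.fitLine((q[:,:2]*1000).astype(np.float32),cv2.DIST_HUBER,0,.01,.01).ravel();print("front line dir deg",np.degrees(np.arctan2(vx[1],vx[0])),vx[2:], "yrange",np.percentile(q[:,1],[1,99]),"x vs z",[ (z,np.median(q[abs(q[:,2]-z)<.006,0]).round(4)) for z in(.02,.03,.04,.05,.06) if (abs(q[:,2]-z)<.006).any()])
tp=f&(Z>.07);print("top z",np.percentile(Z[tp],[5,50,95]),"xmax",np.percentile(X[tp],99),"y",np.percentile(Y[tp],[1,99]))
L=(p.min(2)>200)&(abs(Z)<.008)&(X>.44)&(X<.57)
for lo,hi in((-.2,-.13),(-.3,-.22)):
    k=L&(Y>lo)&(Y<hi)
    if k.sum()>20:
        v=cv2.fitLine((w[k][:,:2]*1000).astype(np.float32),cv2.DIST_HUBER,0,.01,.01).ravel();print("line",k.sum(),np.degrees(np.arctan(v[1]/v[0])),v[2:])
E
python3 rel.py
```

```text
bar 9702 ((576.977783203125, -210.95513916015625), (218.45956420898438, 11.990936279296875), 85.6068115234375) [ 0.57694164 -0.21217092  0.02450058]
front face pts 5130
front line dir deg 87.355354 [ 519.9998 -194.6837] yrange [-0.22516969 -0.16469422] x vs z [(0.02, np.float64(0.5204)), (0.03, np.float64(0.5201)), (0.04, np.float64(0.52)), (0.05, np.float64(0.5199)), (0.06, np.float64(0.5199))]
top z [0.07169456 0.08012195 0.08204508] xmax 0.521186936717318 y [-0.22596763 -0.16466698]
line 5532 23.893883 [ 526.04047 -283.81152]
```

```bash
python3 -m inch '[{"x":0,"y":0.2,"z":0,"yaw":0.2},{"x":0,"y":0.2,"z":0,"yaw":0.24},{"x":0.3,"y":0.15,"z":0,"yaw":0},{"x":0.4,"y":0,"z":0,"yaw":0},{"x":0.4,"y":0,"z":0,"yaw":0}]'
python3 -m inch '[{"x":0.3,"y":0,"z":0,"yaw":0},{"x":0.1,"y":0,"z":0,"yaw":0},{"x":0,"y":0,"z":0,"yaw":0}]'
python3 rel.py
```

```text
time_s: 17.33
tcp_pos: [0.531, -0.2106, 0.0235]
eef_rot: [-178.8, 0.5, -4.9]
contact_force: [-3.4, 0.2, 0.5]
gripper_width: 0.062
time_s: 17.58
tcp_pos: [0.5449, -0.2122, 0.0233]
eef_rot: [-178.8, 0.5, -4.9]
contact_force: [-4.7, 2.8, 4.7]
gripper_width: 0.0618
bar 9338 ((577.7708129882812, -211.23306274414062), (218.40467834472656, 13.367871284484863), 85.6303939819336) [ 0.57652048 -0.21321909  0.02440917]
front face pts 5113
front line dir deg 85.03316 [ 560.0936 -211.6907] yrange [-0.2429436  -0.18265337] x vs z [(0.02, np.float64(0.5602)), (0.03, np.float64(0.56)), (0.04, np.float64(0.5599)), (0.05, np.float64(0.5599)), (0.06, np.float64(0.56))]
top z [0.0714376  0.07962256 0.08141197] xmax 0.5625851756631766 y [-0.2435139  -0.18157576]
line 398 9.501347 [ 469.4781  -141.16115]
line 717 -22.763334 [ 503.36066 -282.8784 ]
```

```bash
python3 -m inch '[{"x":0.1,"y":0,"z":0,"yaw":-0.15},{"x":0.15,"y":0,"z":0,"yaw":0},{"x":0.1,"y":0,"z":0,"yaw":0},{"x":0.1,"y":0,"z":0,"yaw":0}]'
python3 -m inch '[{"x":0.06,"y":0,"z":0,"yaw":0},{"x":0.06,"y":0,"z":0,"yaw":0}]'
python3 rel.py
```

```text
time_s: 17.97
tcp_pos: [0.5553, -0.2128, 0.0232]
eef_rot: [-178.8, 0.5, -4.3]
contact_force: [-2.9, -0.3, -0.5]
gripper_width: 0.062
time_s: 18.13
tcp_pos: [0.5554, -0.2127, 0.0231]
eef_rot: [-178.8, 0.9, -4.3]
contact_force: [-9.9, 1.6, 8.8]
gripper_width: 0.062
bar 8795 ((576.5889892578125, -211.16448974609375), (218.36587524414062, 17.086767196655273), 85.6279525756836) [ 0.57715333 -0.21290486  0.02439134]
front face pts 4376
front line dir deg 85.58976 [ 570.8187  -213.40306] yrange [-0.24376044 -0.18343078] x vs z [(0.02, np.float64(0.571)), (0.03, np.float64(0.5707)), (0.04, np.float64(0.5708)), (0.05, np.float64(0.5708)), (0.06, np.float64(0.5709))]
top z [0.07154824 0.07953274 0.08125281] xmax 0.5733024466283843 y [-0.24402259 -0.18218751]
line 432 9.980605 [ 487.64697 -140.38995]
line 563 -23.520502 [ 505.4524  -281.15622]
```

Contact shows about 10 N and the angle matches to 0.05°. Releasing and rising.

```bash
python3 -m inch '[{"x":0,"y":0,"z":0,"yaw":0},{"x":0,"y":0,"z":0,"yaw":0},{"x":0,"y":0,"z":0,"yaw":0},{"x":0,"y":0,"z":0,"yaw":0},{"x":0,"y":0,"z":0,"yaw":0}]' 1
python3 -m inch '[{"x":0,"y":0,"z":-0.3,"yaw":0},{"x":0,"y":0,"z":-0.5,"yaw":0},{"x":0,"y":0,"z":-1,"yaw":0},{"x":0,"y":0,"z":-1,"yaw":0},{"x":0,"y":0,"z":-1,"yaw":0}]' >/dev/null
python3 -m inch '[{"x":-1,"y":0,"z":-1,"yaw":0},{"x":-1,"y":0,"z":-1,"yaw":0},{"x":-1,"y":0,"z":-1,"yaw":0},{"x":-1,"y":0,"z":-0.5,"yaw":0},{"x":-0.5,"y":0,"z":0,"yaw":0}]'
cat >fin.py <<'E'
from h import *
for n in("wrist","top"):
    p,d=r.capture(n);i=r.camera_info(n);w=world(d,i);X,Y,Z=w[...,0],w[...,1],w[...,2]
    b=(abs(Z-.025)<.006)&(X>.53)&(X<.61)&(Y<-.08)&(Y>-.36);c=(abs(Z-.08)<.007)&(X>.44)&(X<.6)&(abs(Y+.21)<.06)
    for k,z in((b,.025),(c,.08)):
        if k.sum()>50: print(n,k.sum(),rect(k,z,i),np.nanmedian(Z[k]))
    cv2.imwrite(f"pics/f_{n}.png",p[:,:,::-1])
print("tape",rect((abs(Z-.048)<.008)&(abs(X-.73)<.07)&(abs(Y)<.07),.048,i)); print("mug",rect((abs(Z-.09)<.008)&(abs(X-.29)<.07)&(abs(Y+.33)<.07),.09,i))
A=cv2.imread("pics/f_top.png")[80:330,150:480];cv2.imwrite("pics/f1.png",cv2.resize(A,None,fx=2.3,fy=2.3))
E
python3 fin.py
```

```text
time_s: 18.6
tcp_pos: [0.5597, -0.2127, 0.0239]
eef_rot: [-178.8, 0.5, -4.2]
contact_force: [-0.0, -0.5, -0.1]
gripper_width: 0.0863
time_s: 19.43
tcp_pos: [0.4483, -0.2093, 0.2188]
eef_rot: [-178.9, 0.4, -4.1]
contact_force: [1.2, -0.0, -0.4]
gripper_width: 0.0877
wrist 2210 ((575.0595092773438, -210.64588928222656), (219.01626586914062, 11.500667572021484), 85.71470642089844) 0.024350771173191538
wrist 7277 ((519.559326171875, -207.8258514404297), (61.57252883911133, 99.33282470703125), 85.29334259033203) 0.07955185733747155
tape ((729.626708984375, -7.211376190185547), (97.91880798339844, 95.89962005615234), 1.0096200704574585)
mug ((289.9015197753906, -329.76507568359375), (81.13459777832031, 77.88737487792969), 45.420066833496094)
```

View pics/f1.png

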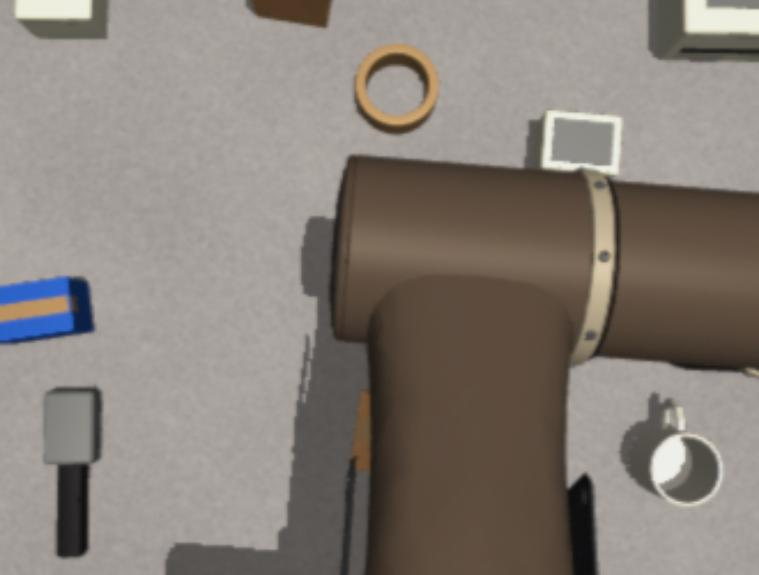

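```bash
python3 -m inch '[{"x":0,"y":1,"z":0,"yaw":0},{"x":0,"y":1,"z":0,"yaw":0},{"x":0,"y":1,"z":0,"yaw":0},{"x":0,"y":1,"z":0,"yaw":0},{"x":0,"y":1,"z":0,"yaw":0}]'>/dev/null
python3 -m inch '[{"x":-0.3,"y":1,"z":0,"yaw":0},{"x":-0.3,"y":1,"z":0,"yaw":0},{"x":-0.3,"y":1,"z":0,"yaw":0},{"x":-0.3,"y":1,"z":0,"yaw":0},{"x":-0.3,"y":1,"z":0,"yaw":0}]'>/dev/null
python3 -m inch '[{"x":-0.5,"y":1,"z":0,"yaw":0},{"x":-0.5,"y":1,"z":0,"yaw":0},{"x":-0.5,"y":1,"z":0,"yaw":0},{"x":-0.5,"y":0.5,"z":0,"yaw":0},{"x":0,"y":0,"z":0,"yaw":0}]'
python3 fin.py
```

```text
time_s: 20.78
tcp_pos: [0.3394, -0.5584, 0.2076]
eef_rot: [-178.8, 0.4, -3.7]
contact_force: [-0.2, -0.4, 0.4]
gripper_width: 0.0878
top 287 ((579.2183837890625, -158.882568359375), (108.2396469116211, 16.526840209960938), 85.59081268310547) 0.026203016216327812
top 923 ((520.9652709960938, -211.01722717285156), (63.55978012084961, 100.54161834716797), 85.31004333496094) 0.08138150595149218
tape ((729.6259155273438, -7.211391448974609), (97.92031860351562, 95.89962005615234), 1.0096200704574585)
mug ((289.87188720703125, -329.795166015625), (81.05015563964844, 77.88737487792969), 45.420066833496094)
```

```bash
python3 -c "
from plant import r
print(r.get_state()['contact_force']);print(r.close_job())"
```

```text
[ 0.73964005  1.1654817  -0.18425325]
the job is handed in; nothing more can be done
None
```

I gave the carton two quarter turns about its bottom edges, with a released rest on its end in between. It now lies label up, slid against the stop bar, released, with the arm clear. I handed the job in at about 21 s of the 61 s allowed.

**Last checks**
- **Flush:** the carton's centre is 55.6–55.7 mm from the bar's centre line, against 56 mm ideal, so it is flush within measurement error. The face against the bar is a 62 mm end face.
- **Centring:** the top view puts it 0.5 mm off centre. The wrist view says 1.3 mm, which is within the calibration.
- **Square:** after release it measures 0.3–0.4° from the bar. Just before release it measured under 0.1°, so it may have turned slightly or this may be noise. I did not nudge it again.
- **Other things on the bench:** the tape roll and mug measure the same as at the start. The scan gun I checked by eye only, and it looks unmoved.

**What went wrong on the way**
- **First grasp missed:** the visible fingertips sat about 36 mm higher than the stated tool geometry, so the fingers closed just above the carton. I measured the offset and corrected for it.
- **First tip lifted instead of turning:** at 12 N grip the carton rose with the gripper until its lower edge was about 18 mm off the bench, just inside the 2 cm limit. I lowered it and redid the tip with a 4 N grip, which let it pivot on its edge.

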